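# Load the rack reader and crank it to its mark

## Robot

A 6-joint arm with a two-finger parallel gripper is mounted at the origin on a cart in front of the work surface, level with it; the furniture and walls round the work are solid. World frame = base frame: x ahead of the robot, y to its left, z up, the work surface at z = 0. Lengths are in m, angles in rad, forces in N, time in s.
With the tool pointing down it reaches from about 0.35 to 0.775 m from the base axis. Payload 5.5 kg.
Tool frame: the origin (TCP) lies midway between the tips of the shut fingers; the grasp point (between the pads) lies 19 mm behind it; z points along the fingers, y is the line along which they close (so a half turn about z gives the same grasp; the last joint's range is limited). The gripper opens to 85 mm and grips with 20 to 120 N. Pads are 22 mm wide; open, the fingers measure 114 mm over their backs; the gripper's body (76 mm by 85 mm) begins 54 mm behind the grasp point. The pads swing forward as they close: fully open they stand 13 mm farther back than shut.
Start: joints at [1.119, 0.313, 0.046, 1.304, 0, 1.431], TCP at [0.176, 0.547, 0.231] pointing down, gripper open.
Joint ranges: [-2.76, 2.76], [-0.86, 1.69], [-1.03, 1.26], [-2.2, 2.34], [-1.47, 1.5], [-3.14, 3.14]. Speed limits (rad/s): [2.57, 2.57, 3.14, 3.14, 3.14, 3.14].

## Interface

Orientations are given as a unit quaternion [w, x, y, z].
In Python, from workcell import telemetry, imaging, env gives the robot as it stands. The module is installed in compiled form; this text tells all that it offers.
- The arm moves only by the tool step_arm, never from a script. Its argument "moves" is a list of rows, each a list of 3 entries, a list of its own where there are three numbers: the shift along the tool's x, y, z in mm, then the turn, a rotation vector about the tool's x, y, z in rad, then the finger opening in mm, from 0 to 85.4. A call has 1 to 8 rows; each row is the pose to reach, as a shift and turn from the pose commanded when the call began, along the tool's axes at that moment; what a row does not reach only later rows make up. A row lasts 1/12 s, in which the tool goes at most 41.7 mm and 7.16 degrees, less where a joint would pass 70% of its speed; a pose out of reach is approached as far as the arm can. A call with a gripper value outside its range is refused whole. The fingers move at their own pace and stop on an object; "grip_force" is the grip in N (left out, the last holds). Time passes only in rows, so rows that repeat a pose let the fingers close. It gives the time, the measured TCP pose, the force, the opening and the grip force at its end, in the units of the state.
- telemetry.get_state(): the state, without advancing time (a new reading comes with each control period).
- imaging.read_camera(name): name is "scene" or "top" or "wrist"; returns the picture (420x560x3 uint8, red, green, blue); there is no depth.
- imaging.camera_params(name): a dict with "camera_matrix" (3x3 intrinsics, pixels), "D" ([k1, k2, p1, p2, k3] as OpenCV has them; the pictures are not rectified), "pose" (4x4, takes a point from camera to world coordinates). Camera axes: x right, y up, looking along -z (the intrinsics and any distortion apply to the point x, -y, -z); pixel columns grow to the right and rows downward; lengths in m; the calibration is good to about 2 mm. A picture is of the moment at which its call begins: read the wrist's pose just before it. camera_params takes no time and is no camera call; for the wrist camera it gives the pose at the moment of the call.
- env.hand_in(): hands the job in; it is judged then, once.
The state is a dict: "clock": time; "joint_pos": joint angles; "qvel": joint speeds; "tau": joint torques, N m; "tcp_pos": TCP position; "orientation": TCP orientation; "wrist_force": force on the tool from outside, world axes, zero at the start; "ft_torque": the same for the moment, N m; "finger_gap": finger opening in m; "grip_force": force on a finger pad.
Only numpy, scipy, OpenCV 4.12 (cv2) and the standard library are available. Lean on these libraries where they do the work, as an engineer would, in place of code of your own. Each camera call takes 0.05 s, during which the arm holds its last target. There are 200 camera calls.

## Task

Set the red micro-tube rack in the nest of the reader's slide table (the hold-down clamp may be found open, closed or in between; swing it open first if it is in the way), then clamp the rack down by swinging the clamp handle fully over. After that fit the loose crank fully onto the square shaft end and wind it clockwise by its handle until the carriage's red pointer stands at the red mark on the base. Leave the rack clamped and the crank on the shaft, and do not disturb the things standing round about.

Things in the scene. Friction and masses are not known exactly. Their poses are not given: they have to be found in the camera images.
- station: Rack-reader slide table, fixed to the bench: grey base plate 115 x 448 x 12 mm whose long side is its y axis (plate from y -192 to +256 mm). Origin on the bench top, z up. A blue gearbox column 58 x 52 mm stands at y = -155 mm with the upright square shaft end on top; the carriage slides along y; a black reader head (top 97 mm high, x 66 to 104 mm, y 36 to 88 mm) stands on its +x side.
- carriage (a joint): Travel of the carriage along the station's +y, away from the gearbox, in m (0 to 0.084; starts at 0 to 0.015). The pointer is at the mark at 0.072. It is driven by the shaft only: one turn of the shaft, clockwise seen from above, moves it 0.030 m in +y; the screw holds it: it cannot be pushed along by hand (over 20 N).
- nest (a point): On the carriage: centre of the nest floor, 36 mm above the bench; axes as the station's, so the nest's long side is its y. The nest takes the rack between steel lips 7 mm high: 73 mm wide inside (x), 201 mm long inside (y); side lips only near the four corners (y 60 to 90 mm either way), end lips at the middle of the ends. The middle of the long sides is open for fingers.
- pointer (a point): Tip of the red pointer on the carriage's -x edge, 14 mm above the bench.
- mark (a point): The red mark line on the base's -x edge, at the height of the pointer's tip.
- clamp (a joint): Toggle clamp lever on the carriage, rad: 0 = arm level, its pad on the seated rack (with no rack it goes to -0.06), 1.2 = fully open. Arm and red handle are one rigid lever on a stiff hinge: it stays where it is left and takes 3 to 10 N at the handle. Starts anywhere from closed to open; below about 1.1 the arm or pad is in the way of the rack.
- clamp_pivot (a point): Hinge axis of the clamp (along the station's x), at nest x = 0, y = +142 mm, z = +46 mm. At joint 0 the 66 mm arm points along -y, its rubber pad 58 mm out, 12 mm below the axis; the handle, 100 mm long, rises at 56 degrees above the arm, leaning to -y. Opening turns both by the joint angle towards +y; at 1.2 the handle leans 35 degrees past upright to +y.
- clamp_handle (a point): Centre of the round end of the red clamp handle, 90 mm from the pivot axis; the handle's grip is 20 mm thick and 64 mm long.
- micro_rack: Red plastic micro-tube rack, 192 x 64 mm (x by y), its deck 34 mm high, some white tubes standing in it up to 59 mm; 0.06 to 0.13 kg. Origin at the centre of its underside, x along its length, z up. Either end may come first in the nest. Grasp it across its 64 mm width at the middle.
- shaft_foot (a point): Foot of the square shaft end, centre of the round shoulder (34 mm across), 105 mm above the bench. It turns with the shaft; x and y are normal to the flats. The square is 18 mm wide and 28 mm high over the shoulder, its top 6 mm tapering to 11 mm. Turning it takes about 0.1 N m.
- crank: Steel crank, 0.31 kg, lying handle up. Origin: centre of the socket mouth in its underside; x along the arm to the handle, z up. Hub 36 x 36 x 46 mm, flats normal to x and y; square socket 21 mm wide, 30 deep, chamfered, walls parallel to the flats. Arm 12 mm thick; counterweight to x = -33 mm. Fits in any of four directions; fully on, it rests on the shoulder. Carry by the hub, held across y.
- crank_handle (a point): Middle of the upright black crank handle, 60 mm from the hub axis, 48 mm above the crank's underside. The sleeve, 21 mm thick, 16 to 70 mm above the underside, spins freely on its pin, so it can be held, firmly, while the crank turns (a few N along the circle).
- foil_flask: Bystander: foil-wrapped flask 68 x 70 x 78 mm, origin under its centre.
- petri_dish: Bystander: covered petri dish with brown lid, 91 mm across, 17 mm high, origin under its centre.
- tip_box_purple: Bystander: open box of clear pipette tips with a purple deck, 90 x 127 x 63 mm, origin under its centre.
- notebook: Bystander: small navy notebook lying flat, 98 x 72 x 9 mm, origin under its centre.
There are look-alikes about, which are no part of the job. What is shaped like the crank but blue or orange is not meant.

How it is judged:
On the way, in this order (a step that is already met when the one before it is completed fails the run):
1. the rack sits flat in the nest (horizontal distance between micro_rack and nest below 0.008 m and z of micro_rack in the frame of nest below 0.003 m and angle between the x axis of micro_rack and the y axis of nest, either way round below 0.08 rad and angle between micro_rack's own z axis and vertical below 0.05 rad), for 0.2 s.
2. the clamp is down on the seated rack (horizontal distance between micro_rack and nest below 0.008 m and z of micro_rack in the frame of nest below 0.003 m and value of joint clamp below 0.06 rad), for 0.2 s.
3. the crank is fully on the square shaft end (distance between crank and shaft_foot below 0.005 m and angle between crank's own z axis and vertical below 0.08 rad), for 0.2 s.
4. wound, with the crank on, until the pointer is at the mark (distance between crank and shaft_foot below 0.006 m and value of joint carriage between 0.067 and 0.077 m), for 0.2 s.
At the end, for the whole second after the job is handed in: Rack flat in the nest (centre within 8 mm, bottom within 3 mm of the floor, square within 0.08 rad); clamp joint below 0.06 rad; crank upright on the shaft, underside within 6 mm of the shoulder; carriage within 5 mm of the mark (0.067 to 0.077 m); all at rest (all of step 2 and all of step 4 and angle between the x axis of micro_rack and the y axis of nest, either way round below 0.08 rad and angle between micro_rack's own z axis and vertical below 0.05 rad and angle between crank's own z axis and vertical below 0.08 rad and linear speed of each of crank, micro_rack below 0.02 m/s); the robot touches nothing.
It fails at once if a bystander (flask, petri dish, tip box, notebook) is moved more than 30 mm (distance of any of foil_flask, petri_dish, tip_box_purple, notebook from where it was at the start of the episode above 0.03 m).
It also fails if it takes over 72 s, if anything falls off the work surface, if the arm or the gripper's body presses on something with over 40 N, if the wrist force passes 120 N, or if a joint passes its speed limit or range.

## Working session

There is one attempt and no reset: what is moved stays moved. The work goes in short steps, Python scripts to look and compute and a tool call to move; the robot and the scene stay as the last step left them, time stands still between calls to the robot, and variables do not carry over. Pictures are saved under pics/ and viewed, at most 10 in all, crops included, and the job is handed in when it is done.

Besides the shell and the picture viewer there is one more tool, called after "Emit:" as name(argument=value, ...) on one line, values as JSON. step_arm: Moves the arm, as the interface text tells. Its arguments: {"type":"object","properties":{"moves":{"type":"array"},"grip_force":{"type":"number"}},"required":["moves"]}

```bash
mkdir -p pics; python3 - <<'E'
from workcell import telemetry, imaging
import cv2, numpy as np
s=telemetry.get_state(); print(s)
for n in ("scene","top"):
    p=imaging.camera_params(n); print(n,p)
    im=imaging.read_camera(n); cv2.imwrite(f"pics/{n}0.png",cv2.cvtColor(im,cv2.COLOR_RGB2BGR))
a=cv2.imread("pics/scene0.png");b=cv2.imread("pics/top0.png")
cv2.imwrite("pics/top0x.png",cv2.resize(b,(800,600),interpolation=cv2.INTER_CUBIC))
cv2.imwrite("pics/scene0x.png",cv2.resize(a,(800,600),interpolation=cv2.INTER_CUBIC))
E
```

```text
{'clock': 0.0, 'joint_pos': array([1.11940776e+00, 3.14007812e-01, 4.49988868e-02, 1.30357793e+00,
       1.00000907e-06, 1.43115966e+00]), 'qvel': array([ 0.00094178, -0.00082189,  0.00083778, -0.00124918, -0.0009729 ,
       -0.00036258]), 'tau': array([ 7.99222516e-05, -4.80630577e+01,  2.98533279e+01,  1.92186580e-02,
        3.46472495e-05,  3.96223982e-06]), 'tcp_pos': array([0.17618016, 0.54682763, 0.23041278]), 'orientation': array([-2.61205879e-04,  1.55245429e-01,  9.87875526e-01, -8.56309917e-04]), 'wrist_force': array([-0.3642935 ,  0.49308237, -0.15309462]), 'ft_torque': array([ 0.01398938, -0.02628767, -0.02554409]), 'grip_force': 0.0, 'finger_gap': 0.08586854730970359}
scene {'camera_matrix': array([[399.97456556,   0.        , 280.68676399],
       [  0.        , 399.97456556, 203.66327743],
       [  0.        ,   0.        ,   1.        ]]), 'D': array([0.0178103, 0.       , 0.       , 0.       , 0.       ]), 'pose': array([[ 0.68663316,  0.44143092, -0.57764491, -0.09387296],
       [-0.7268737 ,  0.4318894 , -0.53397207, -0.61800848],
       [ 0.01376693,  0.78651783,  0.61741411,  0.85359951],
       [ 0.        ,  0.        ,  0.        ,  1.        ]])}
top {'camera_matrix': array([[485.36488281,   0.        , 281.74273617],
       [  0.        , 485.36488281, 208.44201796],
       [  0.        ,   0.        ,   1.        ]]), 'D': array([-0.14399711,  0.        ,  0.        ,  0.        ,  0.        ]), 'pose': array([[ 0.09053088,  0.9231697 , -0.37357978,  0.01795773],
       [-0.99588291,  0.08217722, -0.03826395, -0.05913699],
       [-0.00462437,  0.37550579,  0.92680851,  1.48199803],
       [ 0.        ,  0.        ,  0.        ,  1.        ]])}
```

View pics/top0x.png

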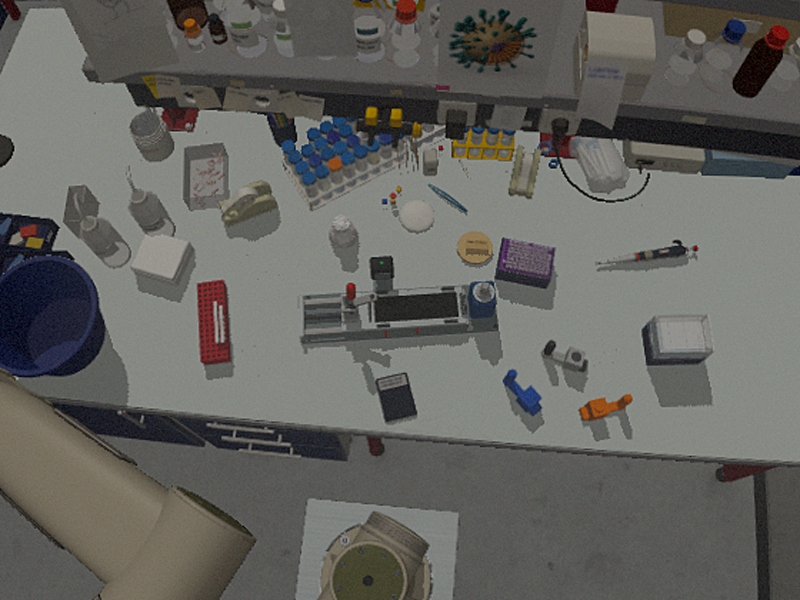

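View pics/scene0x.png

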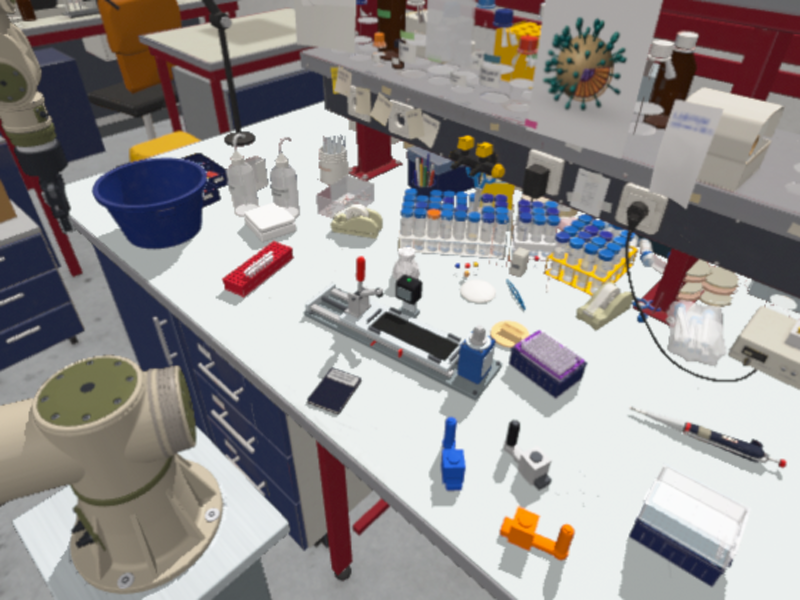

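The top view (800x600) shows the red rack at (214,322), the station from (300,315) to (497,315) with the gearbox on the right at (483,297), and the clamp's red handle at (350,290). There are three crank-shaped things: grey at (567,356), blue at (522,392) and orange at (605,406). The steel-grey one fits the description, so I'll confirm it in an enlarged crop.

```bash
cat > h.py <<'E'
import numpy as np, cv2
from scipy.spatial.transform import Rotation as R
from workcell import telemetry, imaging
F=np.diag([1.,-1,-1])
def ray(p,uv):
    n=cv2.undistortPoints(np.array([[uv]],float),p["camera_matrix"],np.array(p["D"]))[0,0]
    T=p["pose"]; return T[:3,3],T[:3,:3]@F@np.r_[n,1]
def at_z(p,uv,z):
    o,d=ray(p,uv); return o+d*(z-o[2])/d[2]
def proj(p,X):
    T=p["pose"]; X=np.atleast_2d(X); c=(X-T[:3,3])@T[:3,:3]@F
    return cv2.projectPoints(c,np.zeros(3),np.zeros(3),p["camera_matrix"],np.array(p["D"]))[0][:,0]
def tri(p1,u1,p2,u2):
    o1,d1=ray(p1,u1);o2,d2=ray(p2,u2)
    A=np.c_[d1,-d2]; t=np.linalg.lstsq(A,o2-o1,rcond=None)[0]
    a,b=o1+d1*t[0],o2+d2*t[1]; return (a+b)/2,np.linalg.norm(a-b)
def tcp():
    s=telemetry.get_state(); q=s["orientation"]; return s["tcp_pos"],R.from_quat([q[1],q[2],q[3],q[0]])
def togo(P,yaw=None,Rt=None):
    """tool-frame shift mm and rotvec to reach tcp P pointing down with tool y axis at yaw (mod pi)"""
    p,r=tcp()
    if Rt is None:
        best=None
        for k in (0,np.pi):
            y=np.array([np.cos(yaw+k),np.sin(yaw+k),0]);z=np.array([0,0,-1.]);M=R.from_matrix(np.c_[np.cross(y,z),y,z])
            v=(r.inv()*M).as_rotvec()
            if best is None or np.linalg.norm(v)<np.linalg.norm(best): best=v
        v=best
    else: v=(r.inv()*Rt).as_rotvec()
    return np.round(r.inv().apply(np.array(P)-p)*1000,1),np.round(v,3)
E
python3 - <<'E'
from h import *
t=cv2.imread("pics/top0.png");s=cv2.imread("pics/scene0.png")
c=np.zeros((600,800,3),np.uint8)
c[:320,:640]=cv2.resize(t[172:252,203:363],None,fx=4,fy=4,interpolation=cv2.INTER_CUBIC)
c[:160,640:]=cv2.resize(t[230:270,370:410+0],(160,160),interpolation=cv2.INTER_CUBIC)
c[325:600,:400]=cv2.resize(s[175:285,205:365],(400,275),interpolation=cv2.INTER_CUBIC)
c[325:600,405:655]=cv2.resize(s[290:345,345:395],(250,275),interpolation=cv2.INTER_CUBIC)
cv2.imwrite("pics/m1.png",c)
p=imaging.camera_params("top")
hsv=cv2.cvtColor(t,cv2.COLOR_BGR2HSV)
m=((hsv[...,0]<8)|(hsv[...,0]>172))&(hsv[...,1]>140)&(hsv[...,2]>60)
m=m.astype(np.uint8); m[:, :130]=0; m[:,175:]=0; m[:190]=0; m[260:]=0
m=cv2.morphologyEx(m,cv2.MORPH_CLOSE,np.ones((5,5)))
cn=max(cv2.findContours(m,0,2)[0],key=cv2.contourArea)
w=np.array([at_z(p,q[0],.034)[:2] for q in cn])
print(cv2.minAreaRect((w*1000).astype(np.float32)))
for n,u in dict(crankhub=(574*.7,352*.7)).items(): print(n,at_z(p,u,.046))
for n,u in dict(crankhan=(549*.7,346*.7)).items(): print(n,at_z(p,u,.07))
E
```

```text
((508.0228271484375, 421.9230651855469), (197.79733276367188, 63.523799896240234), 14.955991744995117)
crankhub [ 0.50272903 -0.38457189  0.046     ]
crankhan [ 0.50362899 -0.32471731  0.07      ]
```

View pics/m1.png

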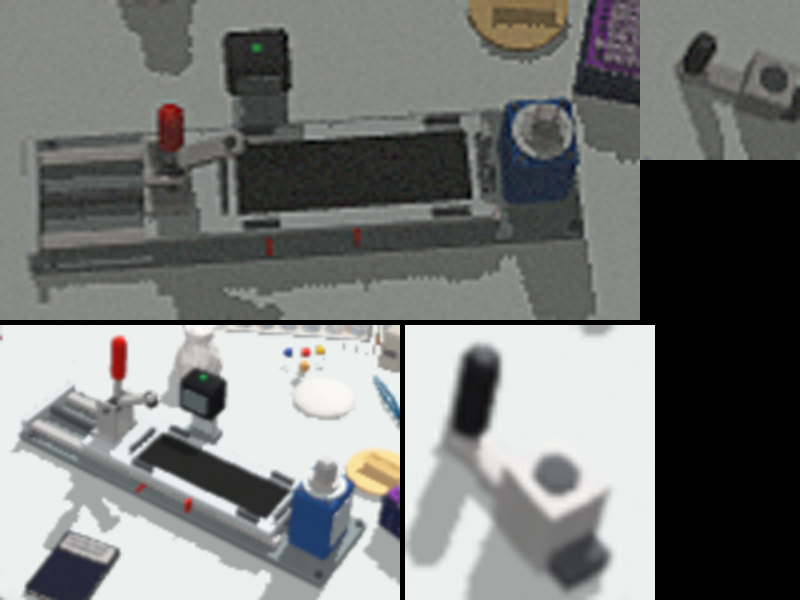

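The grey steel crank (crops at right: hub with round boss, black handle) is the one meant; the blue and orange ones are decoys. In the top crop the red mark (268,246) lies left of the pointer (357,237), so +y points left. The clamp is half open, with its handle upright. I'll fit the station pose.

```bash
python3 - <<'E'
from h import *
from scipy.optimize import least_squares
pt,ps=imaging.camera_params("top"),imaging.camera_params("scene")
T=lambda x,y:(203+x/4,172+y/4); S=lambda x,y:(205+x/2.5,175+(y-325)/2.5)
obs=[(pt,T(32,256),(-57.5,256,12)),(pt,T(582,237),(-57.5,-192,12)),(pt,T(35,137),(57.5,256,12)),(pt,T(257,45),(85,62,97)),(pt,T(543,130),(0,-155,105)),
(ps,S(22,433),(-57.5,256,12)),(ps,S(70,388),(57.5,256,12)),(ps,S(365,523),(57.5,-192,12)),(ps,S(318,583),(-57.5,-192,12)),(ps,S(325,463),(0,-155,133)),(ps,S(204,379),(85,62,97))]
def W(q,X): 
    X=np.array(X)/1000;c,s=np.cos(q[2]),np.sin(q[2]); return np.array([q[0]+c*X[0]-s*X[1],q[1]+s*X[0]+c*X[1],X[2]])
f=lambda q:np.concatenate([proj(p,W(q,X))[0]-u for p,u,X in obs])
r=least_squares(f,[.6,0,0],loss='soft_l1'); print(r.x,np.round(r.fun.reshape(-1,2),1).tolist())
q=r.x
loc=lambda P:np.round(np.r_[np.array([[np.cos(q[2]),np.sin(q[2])],[-np.sin(q[2]),np.cos(q[2])]])@(P[:2]-q[:2]),P[2]],4)
print("mark",loc(at_z(pt,T(268,246),.014)),"ptr",loc(at_z(pt,T(357,237),.014)))
print("mark",loc(at_z(ps,S(141,488),.014)),"ptr",loc(at_z(ps,S(189,505),.014)))
for n,a,b in (("tip",T(171,107),S(119,341)),("base",T(172,148),S(118,376)),("pad",T(234,142),S(151,399))):
    P,e=tri(pt,a,ps,b); print(n,P,loc(P),e)
for n,z,a,b in (("hubtop",.046,(640+135)/1,0),):
    pass
C=lambda x,y:(370+(x-640)/4,230+y/4)
D=lambda x,y:(345+(x-405)/5,290+(y-325)/5)
print("hub",tri(pt,C(774,77),ps,D(556,473)),"handle top",tri(pt,C(707,40),ps,D(480,357)))
print("shaft foot world",W(q,(0,-155,105)))
E
```

```text
[ 0.57946917 -0.02375423  0.1447985 ] [[-1.1, 2.8], [0.8, 0.2], [-1.9, -0.6], [0.3, 0.8], [0.5, -0.0], [-1.9, -1.1], [1.9, -0.5], [0.7, 0.2], [0.3, 0.4], [0.2, -0.9], [-0.2, -0.5]]
mark [-0.0507  0.0628  0.014 ] ptr [-0.0471 -0.0087  0.014 ]
mark [-0.0518  0.0583  0.014 ] ptr [-0.0417 -0.0059  0.014 ]
tip [0.56532947 0.10397178 0.17211379] [0.0044 0.1284 0.1721] 0.003899987597973159
base [0.55609262 0.10346151 0.12348229] [-0.0048  0.1293  0.1235] 0.004102055492532461
pad [0.57100064 0.05971735 0.1045759 ] [0.0037 0.0838 0.1046] 0.0004865345326131708
hub (array([ 0.49373642, -0.38987655,  0.0456995 ]), np.float64(0.00048264802495794805)) handle top (array([ 0.51141967, -0.33202596,  0.06660429]), np.float64(0.002687298184906593))
shaft foot world [ 0.60183459 -0.17713216  0.105     ]
```

The station is at about (0.579,-0.024) with yaw 0.145, and the clamp is at about 0.59 rad. I'll set out to open the clamp first.

Emit:
step_arm(moves=[[[-32,-20,-1],[0,0,-0.03],0],[[-64,-41,-2],[0,0,-0.06],0],[[-97,-62,-4],[0,0,-0.09],0],[[-129,-82,-5],[0,0,-0.12],0],[[-161,-103,-6],[0,0,-0.15],0],[[-193,-124,-7],[0,0,-0.18],0],[[-225,-144,-8],[0,0,-0.21],0],[[-258,-165,-10],[0,0,-0.23],0]], grip_force=40)

```text
clock: 0.77
tcp_pos: [0.3717, 0.3095, 0.241]
orientation: [-0.0, 0.04, 0.999, -0.0]
wrist_force: [0.7, 0.1, -0.1]
finger_gap: 0.0001
grip_force: 0.0
```

```bash
python3 - <<'E'
from h import *
print(telemetry.get_state()["clock"],tcp()[0],togo((.565,.075,.25),1.716))
E
```

```text
0.7667 [0.37174254 0.3094753  0.240954  ] (array([-211.4, -218.3,   -9.1]), array([-0.   , -0.001, -0.225]))
```

Emit:
step_arm(moves=[[[-26,-27,-1],[0,0,-0.03],0],[[-53,-55,-2],[0,0,-0.06],0],[[-79,-82,-3],[0,0,-0.09],0],[[-106,-109,-5],[0,0,-0.12],0],[[-132,-136,-6],[0,0,-0.15],0],[[-158,-164,-7],[0,0,-0.18],0],[[-185,-191,-8],[0,0,-0.21],0],[[-211,-218,-9],[0,0,-0.225],0]])

```text
clock: 1.43
tcp_pos: [0.5646, 0.0748, 0.2499]
orientation: [-0.0, -0.072, 0.997, 0.0]
wrist_force: [0.2, 0.4, 0.2]
finger_gap: -0.0003
grip_force: 0.0
```

```bash
python3 - <<'E'
from h import *
print(tcp()[0],togo((.565,.075,.25),1.716))
P=imaging.camera_params("wrist"); print(P)
im=imaging.read_camera("wrist"); np.save("w1.npy",P["pose"]); cv2.imwrite("pics/w1.png",cv2.cvtColor(cv2.resize(im,(800,600)),cv2.COLOR_RGB2BGR))
E
```

```text
[0.56456781 0.07482184 0.24993507] (array([-0.5,  0.1, -0.1]), array([ 0.   , -0.001, -0.001]))
{'camera_matrix': array([[340.99067873,   0.        , 277.84425549],
       [  0.        , 340.99067873, 209.49469314],
       [  0.        ,   0.        ,   1.        ]]), 'D': array([0.02500938, 0.        , 0.        , 0.        , 0.        ]), 'pose': array([[-1.42886732e-01, -9.47045182e-01, -2.87556612e-01,
         4.90726403e-01],
       [ 9.89739015e-01, -1.36648677e-01, -4.17590882e-02,
         6.31541960e-02],
       [ 2.53512690e-04, -2.90572817e-01,  9.56852848e-01,
         3.93039837e-01],
       [ 0.00000000e+00,  0.00000000e+00,  0.00000000e+00,
         1.00000000e+00]])}
```

View pics/w1.png

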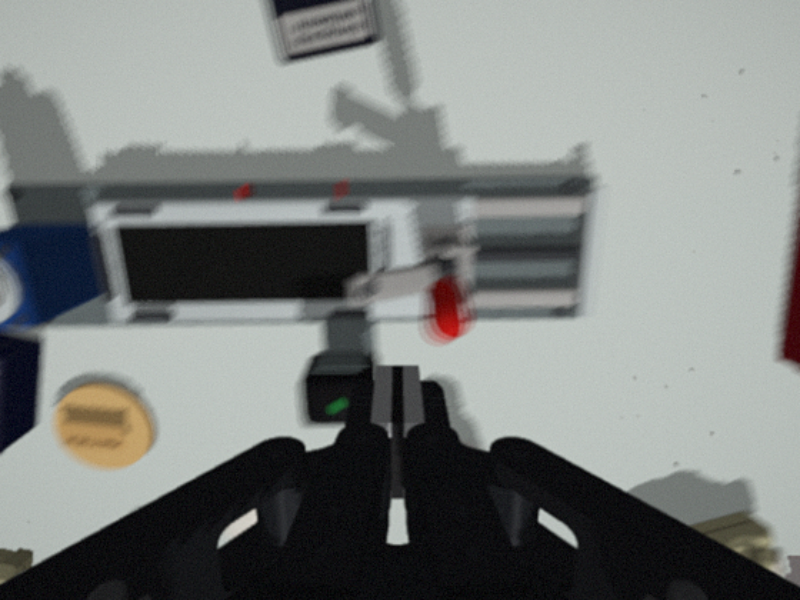

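The wrist view (800x600) shows the black nest floor between about (118,230) and (370,226) on one side and (132,303) on the other. The end lips are at (103,265) and (380,245), the mark at (341,188), the pointer at (244,191), and the red handle end at (452,330). The base's +y corners are at (595,185) and (583,318).

```bash
python3 - <<'E'
from h import *
p=imaging.camera_params("wrist"); p["pose"]=np.load("w1.npy")
q=[.57947,-.02375,.1448]
loc=lambda P:np.round(1000*np.r_[np.array([[np.cos(q[2]),np.sin(q[2])],[-np.sin(q[2]),np.cos(q[2])]])@(P[:2]-q[:2]),P[2]],1)
for n,u,z in [("mat-x-y",(119,227),.036),("mat-x+y",(370,224),.036),("mat+x-y",(133,302),.036),("mat +x+y~",(367,300),.036),
 ("lip-x-y",(137,209),.043),("lip-x+y",(347,207),.043),("lip+x-y",(152,316),.043),("lip+x+y",(348,313),.043),
 ("endlip-y",(107,265),.043),("endlip+y",(381,245),.043),("mark",(341,188),.014),("ptr",(244,191),.014),
 ("base-x+y",(595,187),.012),("base+x+y",(584,318),.012),("reader",(337,395),.097),("handle end",(452,330),.172)]:
    P=at_z(p,np.array(u)*.7,z); print(n,P.round(4),loc(P))
E
```

```text
mat-x-y [ 0.5725 -0.1291  0.036 ] [ -22.1 -103.2   36. ]
mat-x+y [0.5439 0.051  0.036 ] [-24.4  79.1  36. ]
mat+x-y [ 0.6289 -0.1199  0.036 ] [  35.  -102.3   36. ]
mat +x+y~ [0.6019 0.0561 0.036 ] [33.7 75.8 36. ]
lip-x-y [ 0.5562 -0.1126  0.043 ] [-35.8 -84.6  43. ]
lip-x+y [0.5333 0.0336 0.043 ] [-37.4  63.4  43. ]
lip+x-y [ 0.6353 -0.1025  0.043 ] [ 43.9 -86.   43. ]
lip+x+y [0.612  0.0433 0.043 ] [41.8 61.7 43. ]
endlip-y [ 0.6003 -0.1344  0.043 ] [   4.6 -112.5   43. ]
endlip+y [0.5568 0.0611 0.043 ] [-10.2  87.2  43. ]
mark [0.5233 0.0251 0.014 ] [-48.5  56.4  14. ]
ptr [ 0.5362 -0.0475  0.014 ] [-46.2 -17.2  14. ]
base-x+y [0.4954 0.2161 0.012 ] [-48.5 249.4  12. ]
base+x+y [0.5992 0.2347 0.012 ] [ 56.8 252.9  12. ]
reader [0.6522 0.0457 0.097 ] [82.  58.2 97. ]
handle end [0.5687 0.1014 0.172 ] [  7.4 125.4 172. ]
```

Emit:
step_arm(moves=[[[0,-8,30],[0,0,0],0],[[0,-10,60],[0,0,0],0],[[0,-10,90],[0,0,0],0],[[0,-10,105],[0,0,0],0],[[0,0,105],[0,0,0],0],[[0,10,105],[0,0,0],0],[[0,20,105],[0,0,0],0],[[0,28,105],[0,0,0],0]])

```text
clock: 2.15
tcp_pos: [0.5604, 0.1055, 0.1468]
orientation: [0.001, -0.072, 0.997, -0.0]
wrist_force: [0.4, -2.7, -1.7]
finger_gap: 0.0002
grip_force: 1.4
```

Emit:
step_arm(moves=[[[0,7,0],[0,0,0],0],[[0,13,0],[0,0,0],0],[[0,19,0],[0,0,0],0],[[0,21,0],[0,0,0],0],[[0,21,0],[0,0,0],0]])

```text
clock: 2.57
tcp_pos: [0.5572, 0.1261, 0.1459]
orientation: [0.001, -0.072, 0.997, 0.0]
wrist_force: [0.8, -0.4, 1.1]
finger_gap: -0.0
grip_force: 0.3
```

Emit:
step_arm(moves=[[[0,3,0],[0,0,0],0],[[0,6,0],[0,0,0],0]])

```text
clock: 2.73
tcp_pos: [0.5562, 0.1309, 0.1454]
orientation: [0.0, -0.071, 0.997, -0.0]
wrist_force: [0.6, -3.5, -1.7]
finger_gap: 0.0
grip_force: 1.1
```

Emit:
step_arm(moves=[[[0,2,0],[0,0,0],0],[[0,4,0],[0,0,0],0]])

```text
clock: 2.9
tcp_pos: [0.5555, 0.1341, 0.1452]
orientation: [-0.0, -0.071, 0.997, -0.001]
wrist_force: [2.0, -10.4, -1.3]
finger_gap: -0.0001
grip_force: 4.2
```

Emit:
step_arm(moves=[[[0,2,0],[0,0,0],0],[[0,2,0],[0,0,0],0]])

```text
clock: 3.07
tcp_pos: [0.5555, 0.1342, 0.1452]
orientation: [0.0, -0.071, 0.998, -0.003]
wrist_force: [0.5, -12.0, 0.5]
finger_gap: -0.0003
grip_force: 5.0
```

Emit:
step_arm(moves=[[[0,-8,-15],[0,0,0],0],[[0,-15,-50],[0,0,0],20],[[0,-15,-90],[0,0,0],80],[[0,0,-120],[0,0,0],85]])

```text
clock: 3.4
tcp_pos: [0.5555, 0.1357, 0.2677]
orientation: [0.0, -0.07, 0.998, 0.0]
wrist_force: [0.4, -0.2, 1.3]
finger_gap: 0.0357
grip_force: 0.0
```

```bash
python3 - <<'E'
from h import *
p,r=tcp(); print(p,telemetry.get_state()["clock"])
# target above the rack, TCP offset back so camera sees it; tool y across rack width
print(togo((.508,.422,.25),1.832))
E
```

```text
[0.55547408 0.13565585 0.26769063] 3.4
(array([  7. , 290.2,  17.9]), array([ 0.001,  0.001, -0.121]))
```

The clamp is at its stop. Next, above the rack.

Emit:
step_arm(moves=[[[1,37,2],[0,0,-0.02],85],[[2,74,4],[0,0,-0.04],85],[[3,111,6],[0,0,-0.06],85],[[4,148,8],[0,0,-0.08],85],[[5,185,10],[0,0,-0.1],85],[[6,222,12],[0,0,-0.12],85],[[7,258,14],[0,0,-0.12],85],[[7,290,18],[0,0,-0.12],85]])

```text
clock: 4.07
tcp_pos: [0.5055, 0.4259, 0.2475]
orientation: [-0.0, -0.132, 0.991, 0.001]
wrist_force: [0.4, -0.2, 0.6]
finger_gap: 0.0853
grip_force: 0.0
```

```bash
python3 - <<'E'
from h import *
P=imaging.camera_params("wrist"); im=imaging.read_camera("wrist"); np.save("w2.npy",P["pose"])
b=cv2.cvtColor(im,cv2.COLOR_RGB2BGR); cv2.imwrite("pics/w2.png",cv2.resize(b,(800,600)))
hsv=cv2.cvtColor(b,cv2.COLOR_BGR2HSV)
m=(((hsv[...,0]<8)|(hsv[...,0]>172))&(hsv[...,1]>120)&(hsv[...,2]>50)).astype(np.uint8)
m=cv2.morphologyEx(m,cv2.MORPH_CLOSE,np.ones((9,9)))
cn=max(cv2.findContours(m,0,2)[0],key=cv2.contourArea); print(cv2.boundingRect(cn))
w=np.array([at_z(P,[float(q[0][0]),float(q[0][1])],.034)[:2] for q in cn])
print(cv2.minAreaRect((w*1000).astype(np.float32)),tcp()[0])
E
```

```text
(250, 91, 58, 175)
((511.3067626953125, 427.118896484375), (188.81182861328125, 57.44389343261719), 14.483329772949219) [0.50383047 0.43080507 0.24556507]
```

View pics/w2.png

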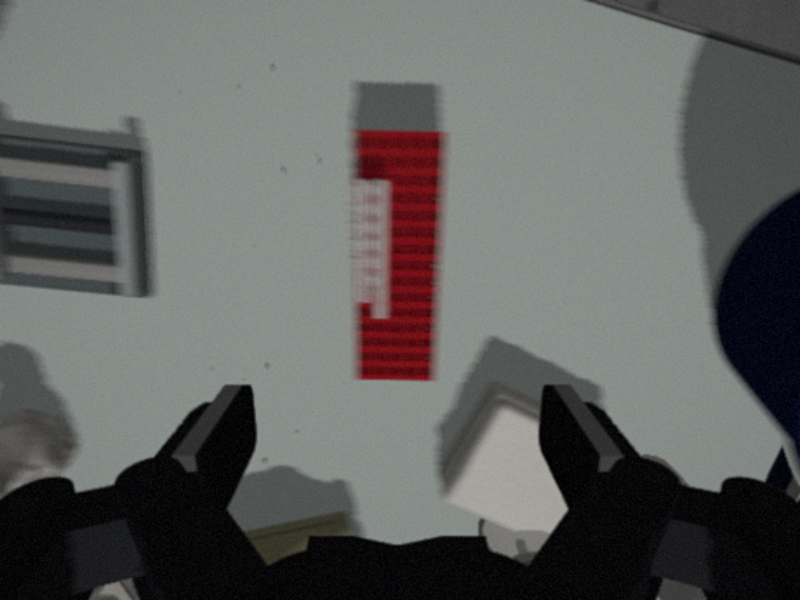

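The rack fills (358,131)–(444,131)–(434,380)–(358,380), with its tubes towards the left edge. The camera nearly faces it from above.

```bash
python3 - <<'E'
from h import *
p=imaging.camera_params("wrist"); p["pose"]=np.load("w2.npy")
c=[at_z(p,np.array(u)*.7,.034)[:2] for u in ((357,131),(446,131),(436,380),(357,380))]
print(np.round(c,4).tolist())
a,b,cc,d=c
print("ctr",np.mean(c,0),"len",np.linalg.norm(a-d),np.linalg.norm(b-cc),"wid",np.linalg.norm(a-b),np.linalg.norm(d-cc))
v=d-a+cc-b; print("yaw",np.arctan2(v[1],v[0]))
print(tcp()[0],togo((.510,.425,.20),1.82))
E
```

```text
[[0.4279, 0.376], [0.4119, 0.4353], [0.5953, 0.4823], [0.6118, 0.4209]]
ctr [0.51172891 0.4286124 ] len 0.1893608242489524 0.18938358289222948 wid 0.061441353596851794 0.06359014048450894
yaw 0.2451551731591225
[0.50383047 0.43080507 0.24556507] (array([-4.5, -7.5, 45.5]), array([ 0.005, -0.001,  0.02 ]))
```

Emit:
step_arm(moves=[[[-6,-5,35],[0,0,0.02],85],[[-6,-5,70],[0,0,0.02],85],[[-6,-5,105],[0,0,0.02],85],[[-6,-5,140],[0,0,0.02],85],[[-6,-5,170],[0,0,0.02],85],[[-6,-5,200],[0,0,0.02],85],[[-6,-5,225],[0,0,0.02],85],[[-6,-5,240],[0,0,0.02],85]], grip_force=35)

```text
clock: 4.78
tcp_pos: [0.5115, 0.4188, 0.0035]
orientation: [-0.003, -0.121, 0.993, -0.0]
wrist_force: [0.2, 0.2, 0.0]
finger_gap: 0.0851
grip_force: 0.0
```

Emit:
step_arm(moves=[[[0,0,0],[0,0,0],50],[[0,0,0],[0,0,0],50],[[0,0,0],[0,0,0],50],[[0,0,0],[0,0,0],50]])

```text
clock: 5.12
tcp_pos: [0.515, 0.4206, 0.0092]
orientation: [0.001, -0.121, 0.993, 0.001]
wrist_force: [0.2, -0.2, -1.6]
finger_gap: 0.063
grip_force: 40.5
```

The rack is gripped (63 mm opening). I'll lift it and carry it round to the nest, high over the clamp handle.

Emit:
step_arm(moves=[[[0,0,-15],[0,0,0],50],[[0,0,-50],[0,0,0],50],[[0,0,-90],[0,0,0],50],[[0,0,-130],[0,0,0],50],[[0,0,-170],[0,0,0],50],[[0,0,-205],[0,0,0],50],[[0,0,-235],[0,0,0],50],[[0,0,-240],[0,0,0],50]])

```text
clock: 5.78
tcp_pos: [0.5162, 0.4213, 0.2566]
orientation: [0.006, -0.121, 0.993, 0.003]
wrist_force: [0.5, -0.0, 0.8]
finger_gap: 0.0631
grip_force: 40.7
```

Emit:
step_arm(moves=[[[3,-32,0],[0,0,-0.1],50],[[6,-65,0],[0,0,-0.2],50],[[9,-98,0],[0,0,-0.31],50],[[12,-131,0],[0,0,-0.42],50],[[15,-164,0],[0,0,-0.53],50],[[18,-197,0],[0,0,-0.64],50],[[21,-230,0],[0,0,-0.75],50],[[24,-262,0],[0,0,-0.85],50]])

```text
clock: 6.45
tcp_pos: [0.5538, 0.1581, 0.2483]
orientation: [0.001, -0.522, 0.853, -0.0]
wrist_force: [0.9, -0.2, -1.1]
finger_gap: 0.0631
grip_force: 40.6
```

```bash
python3 - <<'E'
from h import *
s=telemetry.get_state();print(s["tcp_pos"],s["joint_pos"],s["finger_gap"],togo((.584,-.035,.25),.157+np.pi))
E
```

```text
[0.55384005 0.15810058 0.24832366] [ 1.38626545e-01  3.09586367e-01  8.24867155e-02  1.34165150e+00
  1.75265976e-04 -9.59949924e-01] 0.06307046139350862 (array([ 158.2, -114.7,   -1.7]), array([-0.002,  0.001, -0.629]))
```

Emit:
step_arm(moves=[[[26,-19,0],[0,0,-0.11],50],[[53,-38,0],[0,0,-0.21],50],[[79,-57,0],[0,0,-0.31],50],[[106,-76,0],[0,0,-0.42],50],[[132,-96,0],[0,0,-0.53],50],[[158,-115,0],[0,0,-0.629],50],[[158,-115,0],[0,0,-0.629],50],[[158,-115,0],[0,0,-0.629],50]])

```text
clock: 7.12
tcp_pos: [0.5835, -0.0353, 0.2478]
orientation: [-0.0, 0.757, -0.653, 0.0]
wrist_force: [-0.1, -0.2, -1.1]
finger_gap: 0.0634
grip_force: 40.6
```

```bash
python3 - <<'E'
from h import *
p,r=tcp();print(p,togo((.584,-.035,.25),.157+np.pi))
P=imaging.camera_params("wrist"); im=imaging.read_camera("wrist"); np.save("w3.npy",P["pose"])
t=imaging.read_camera("top"); s=imaging.read_camera("scene")
for n,i in (("w3",im),("top3",t),("scene3",s)): cv2.imwrite(f"pics/{n}.png",cv2.cvtColor(i,cv2.COLOR_RGB2BGR))
c=np.zeros((600,800,3),np.uint8)
c[:330,:440]=cv2.resize(cv2.imread("pics/w3.png"),(440,330))
c[:330,440:]=cv2.resize(cv2.imread("pics/top3.png")[150:260,220:340],(360,330))
c[330:,:480]=cv2.resize(cv2.imread("pics/scene3.png")[150:285,205:445],(480,270))
cv2.imwrite("pics/m3.png",c)
E
```

```text
[ 0.58346514 -0.03530085  0.24783063] (array([-0.2, -0.6, -2.2]), array([-0.001, -0.   , -0.01 ]))
```

View pics/m3.png

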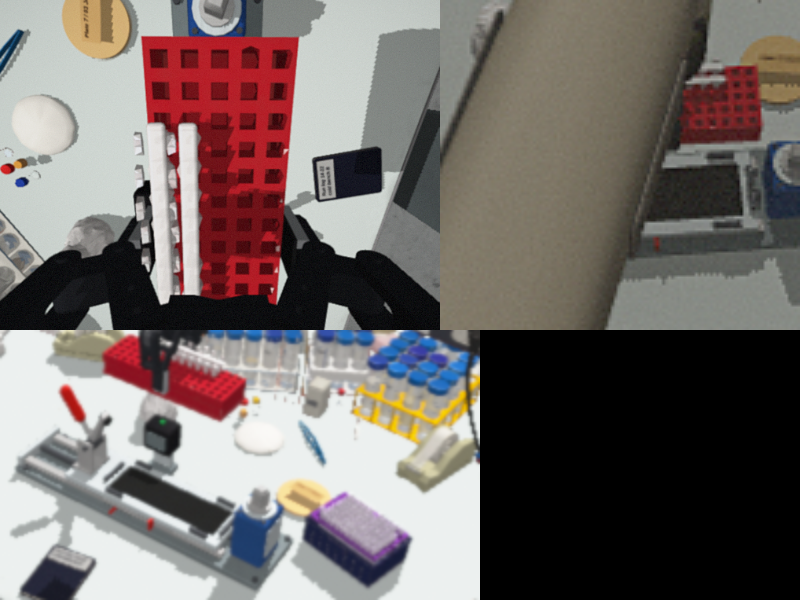

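The wrist crop shows the rack's far edge at (142,38)–(298,38) and the shaft at (212,8); the scene view shows the clamp wide open.

```bash
python3 - <<'E'
from h import *
p=imaging.camera_params("wrist"); p["pose"]=np.load("w3.npy"); k=560/440
t,_=tcp()
a,b=[at_z(p,(x*k,38*k),.273) for x in (142,298)]
m=(a+b)/2; print(a,b,"wid",np.linalg.norm(a-b))
d=m[:2]-t[:2]; yd=np.array([-np.sin(.157),np.cos(.157)]);xd=np.array([yd[1],-yd[0]])
print("along -y",-d@yd,"cross",d@xd)
w=cv2.imread("pics/w3.png"); cv2.imwrite("pics/shaft3.png",cv2.resize(w[0:60,210:330],(720,360),interpolation=cv2.INTER_CUBIC))
E
```

```text
[ 0.62668073 -0.12223459  0.273     ] [ 0.56503762 -0.1313127   0.273     ] wid 0.06230798343620886
along -y 0.09499006095730074 cross -0.002072803812858272
```

View pics/shaft3.png

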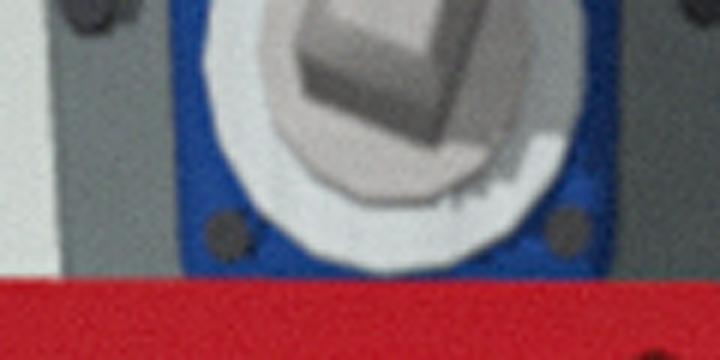

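```bash
python3 - <<'E'
from h import *
p=imaging.camera_params("wrist"); p["pose"]=np.load("w3.npy")
g=lambda x,y,z=.105: at_z(p,(210+x/6,y/6),z)
a,b=g(302,92),g(432,143); print("edge",np.linalg.norm(a-b),"yaw",np.arctan2(*(b-a)[1::-1])%(np.pi/2))
c=g(398,62); print("shaft",c, "box z.105 sides",g(178,200,.10),g(610,200,.10))
yd=np.array([-np.sin(.157),np.cos(.157)]);xd=np.array([yd[1],-yd[0]])
d=c[:2]-np.array([.584,-.035]); print("rel nest",d@xd,d@yd)
E
```

```text
edge 0.017026956403268487 yaw 1.3840604605335365
shaft [ 0.60485053 -0.17557564  0.105     ] box z.105 sides [ 0.63058789 -0.1573424   0.1       ] [ 0.57603729 -0.16539152  0.1       ]
rel nest -0.0013857298368604824 -0.1421067720452881
```

Emit:
step_arm(moves=[[[1,-1,35],[0,0,0.01],50],[[1,-1,75],[0,0,0.01],50],[[1,-1,115],[0,0,0.01],50],[[1,-1,145],[0,0,0.01],50],[[1,-1,170],[0,0,0.01],50],[[1,-1,185],[0,0,0.01],50],[[1,-1,192],[0,0,0.01],50],[[1,-1,192],[0,0,0.01],50]])

```text
clock: 7.93
tcp_pos: [0.583, -0.0328, 0.0538]
orientation: [0.001, 0.756, -0.655, -0.001]
wrist_force: [-1.0, -0.1, -0.3]
finger_gap: 0.0632
grip_force: 40.6
```

Emit:
step_arm(moves=[[[0,0,3],[0,0,0],50],[[0,0,6],[0,0,0],50],[[0,0,9],[0,0,0],50],[[0,0,9],[0,0,0],50]])

```text
clock: 8.27
tcp_pos: [0.5848, -0.0343, 0.0467]
orientation: [-0.0, 0.755, -0.655, 0.0]
wrist_force: [-0.0, 0.1, -1.7]
finger_gap: 0.0634
grip_force: 40.6
```

Emit:
step_arm(moves=[[[0,0,2],[0,0,0],50],[[0,0,3],[0,0,0],50],[[0,0,3],[0,0,0],50]])

```text
clock: 8.52
tcp_pos: [0.5843, -0.0344, 0.0433]
orientation: [-0.0, 0.755, -0.655, -0.0]
wrist_force: [0.3, 0.1, -1.0]
finger_gap: 0.0635
grip_force: 40.6
```

Emit:
step_arm(moves=[[[0,0,2],[0,0,0],50],[[0,0,3],[0,0,0],50],[[0,0,3],[0,0,0],50]])

```text
clock: 8.77
tcp_pos: [0.5847, -0.0345, 0.0424]
orientation: [-0.0, 0.755, -0.655, 0.001]
wrist_force: [-4.9, 1.6, 13.9]
finger_gap: 0.0633
grip_force: 42.2
```

Emit:
step_arm(moves=[[[0,0,-1],[0,0,0],68],[[0,0,-1],[0,0,0],75],[[0,0,-1],[0,0,0],80],[[0,0,-15],[0,0,0],80],[[0,0,-40],[0,0,0],80],[[0,0,-75],[0,0,0],80],[[0,0,-115],[0,0,0],80],[[0,0,-155],[0,0,0],80]])

```text
clock: 9.43
tcp_pos: [0.5836, -0.0342, 0.1959]
orientation: [0.0, 0.755, -0.655, -0.001]
wrist_force: [1.0, 0.2, 0.4]
finger_gap: 0.08
grip_force: 0.0
```

Emit:
step_arm(moves=[[[10,0,-35],[0,0,0],60],[[20,0,-70],[0,0,0],30],[[30,0,-95],[0,0,0],0],[[30,0,-100],[0,0,0],0],[[30,0,-100],[0,0,0],0]])

```text
clock: 9.85
tcp_pos: [0.5898, -0.0648, 0.2973]
orientation: [-0.001, 0.755, -0.656, 0.002]
wrist_force: [-0.7, -0.3, -1.1]
finger_gap: 0.0193
grip_force: 0.0
```

```bash
python3 - <<'E'
from h import *
print(tcp()[0])
P=imaging.camera_params("wrist"); im=imaging.read_camera("wrist"); np.save("w4.npy",P["pose"])
cv2.imwrite("pics/w4.png",cv2.cvtColor(im,cv2.COLOR_RGB2BGR)); cv2.imwrite("pics/w4x.png",cv2.resize(cv2.imread("pics/w4.png"),(800,600),interpolation=cv2.INTER_CUBIC))
E
```

```text
[ 0.58979084 -0.0648018   0.29726852]
```

View pics/w4x.png

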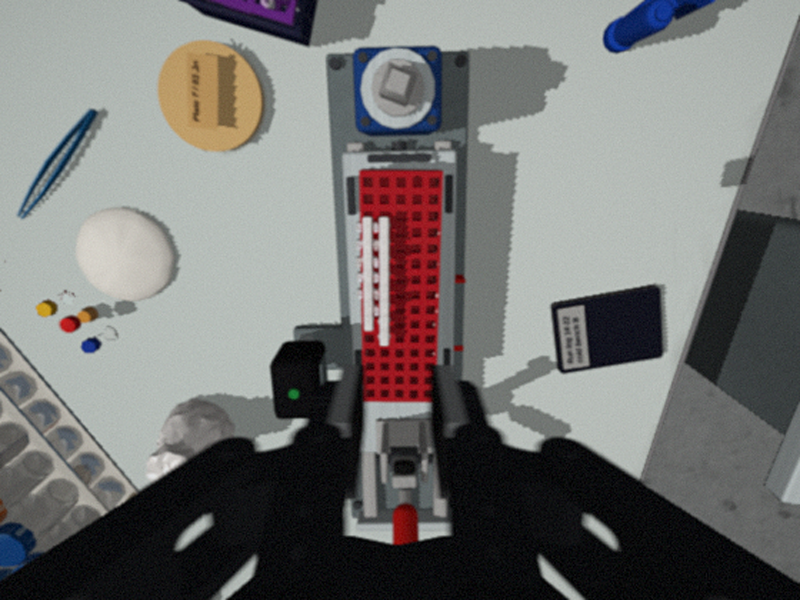

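The rack sits square between the lips. The corner lips at (352,195) and (449,195) stand clear on both sides, and the clamp handle is at (404,520). Next, the clamp handle gets swung over from its far side.

Emit:
step_arm(moves=[[[-37,1,4],[0,0,0],0],[[-74,2,8],[0,0,0],0],[[-111,3,12],[0,0,0],0],[[-148,3,16],[0,0,0],0],[[-185,4,20],[0,0,0],0],[[-222,5,24],[0,0,0],0],[[-258,5,27],[0,0,0],0],[[-258,5,27],[0,0,0],0]])

```text
clock: 10.57
tcp_pos: [0.544, 0.1965, 0.2649]
orientation: [0.001, 0.758, -0.653, -0.003]
wrist_force: [-0.0, -0.5, 0.7]
finger_gap: -0.0002
grip_force: 0.0
```

```bash
python3 - <<'E'
from h import *
s=telemetry.get_state();print(s["tcp_pos"],s["finger_gap"],togo((.5487,.1895,.142),.14+np.pi))
p=imaging.camera_params("wrist"); p["pose"]=np.load("w4.npy")
yd=np.array([-np.sin(.15),np.cos(.15)]);xd=np.array([yd[1],-yd[0]])
for n,u,z in (("shoulder",(398,92),.105),("top",(397,80),.133),("rack-y",(401,170),.070),("rackL",(361,285),.07),("rackR",(441,285),.07),("lip-y",(400,161),.043),("lipL",(355,195),.043),("lipR",(446,195),.043)):
    P=at_z(p,np.array(u)*.7,z); d=P[:2]-np.array([.584,-.035]); print(n,P.round(4),(d@xd).round(4),(d@yd).round(4))
E
```

```text
[0.54397485 0.19645233 0.26486568] -0.00015807632894023136 (array([  7.9,  -4.3, 122.8]), array([0.006, 0.002, 0.009]))
shoulder [ 0.6046 -0.1745  0.105 ] -0.0005 -0.1411
top [ 0.6057 -0.1778  0.133 ] 0.0001 -0.1445
rack-y [ 0.5956 -0.1264  0.07  ] -0.0022 -0.0921
rackL [ 0.6144 -0.0354  0.07  ] 0.03 -0.0049
rackR [ 0.552  -0.0442  0.07  ] -0.033 -0.0043
lip-y [ 0.5971 -0.132   0.043 ] -0.0016 -0.0979
lipL [ 0.629  -0.1012  0.043 ] 0.0346 -0.0722
lipR [ 0.557  -0.1113  0.043 ] -0.0381 -0.0714
```

Emit:
step_arm(moves=[[[0,0,40],[0,0,0],0],[[0,0,80],[0,0,0],0],[[0,0,112],[0,0,0],0],[[2,0,123],[0,0,0],0],[[12,0,123],[0,0,0],0],[[24,0,123],[0,0,0],0],[[36,0,123],[0,0,0],0],[[48,0,123],[0,0,0],0]])

```text
clock: 11.23
tcp_pos: [0.5548, 0.1431, 0.1465]
orientation: [-0.001, 0.756, -0.655, 0.0]
wrist_force: [0.0, 4.0, 1.7]
finger_gap: -0.0001
grip_force: 1.8
```

Emit:
step_arm(moves=[[[10,0,0],[0,0,0],0],[[20,0,0],[0,0,0],0],[[28,0,0],[0,0,0],0],[[36,0,0],[0,0,0],0]])

```text
clock: 11.57
tcp_pos: [0.5596, 0.1066, 0.1456]
orientation: [-0.001, 0.755, -0.656, 0.0]
wrist_force: [1.7, 3.2, -0.8]
finger_gap: -0.0001
grip_force: 1.5
```

Emit:
step_arm(moves=[[[5,0,0],[0,0,0],0],[[10,0,0],[0,0,0],0],[[12,0,0],[0,0,0],0]])

```text
clock: 11.82
tcp_pos: [0.5602, 0.0949, 0.1447]
orientation: [0.001, 0.755, -0.656, -0.001]
wrist_force: [-0.1, 1.9, -0.5]
finger_gap: 0.0002
grip_force: 1.1
```

Emit:
step_arm(moves=[[[3,0,0],[0,0,0],0],[[6,0,0],[0,0,0],0],[[6,0,0],[0,0,0],0]])

```text
clock: 12.07
tcp_pos: [0.5613, 0.0892, 0.1451]
orientation: [0.001, 0.755, -0.655, -0.0]
wrist_force: [-0.4, 0.8, -0.1]
finger_gap: -0.0001
grip_force: 0.5
```

Emit:
step_arm(moves=[[[2,0,0],[0,0,0],0],[[4,0,0],[0,0,0],0]])

```text
clock: 12.23
tcp_pos: [0.562, 0.0861, 0.1453]
orientation: [-0.0, 0.755, -0.655, -0.0]
wrist_force: [-1.4, 7.5, -0.5]
finger_gap: -0.0003
grip_force: 3.5
```

Emit:
step_arm(moves=[[[2,0,0],[0,0,0],0],[[3,0,0],[0,0,0],0]])

```text
clock: 12.4
tcp_pos: [0.562, 0.0858, 0.1453]
orientation: [-0.002, 0.756, -0.655, -0.003]
wrist_force: [-2.3, 15.0, 1.0]
finger_gap: 0.0003
grip_force: 6.3
```

Emit:
step_arm(moves=[[[2,0,0],[0,0,0],0],[[2,0,0],[0,0,0],0]])

```text
clock: 12.57
tcp_pos: [0.562, 0.0855, 0.1453]
orientation: [-0.003, 0.756, -0.654, -0.004]
wrist_force: [-3.0, 17.8, 1.5]
finger_gap: 0.0003
grip_force: 7.6
```

The clamp is at its stop: over 15 N without movement, at the predicted position. Next I retreat and go to the grey crank.

Emit:
step_arm(moves=[[[-8,0,0],[0,0,0],0],[[-18,0,-10],[0,0,0],0],[[-18,0,-45],[0,0,0],0],[[-18,0,-85],[0,0,0],0],[[-15,0,-120],[0,0,0],30],[[15,8,-130],[0,0,0],60],[[50,17,-130],[0,0,0.04],70],[[87,28,-130],[0,0,0.08],70]])

```text
clock: 13.23
tcp_pos: [0.5486, -0.01, 0.278]
orientation: [-0.001, 0.729, -0.685, 0.003]
wrist_force: [1.2, -1.1, 0.3]
finger_gap: 0.0484
grip_force: 0.0
```

Emit:
step_arm(moves=[[[36,10,0],[0,0,0.04],70],[[72,20,0],[0,0,0.08],70],[[108,30,0],[0,0,0.12],70],[[144,40,0],[0,0,0.16],70],[[180,50,0],[0,0,0.2],70],[[216,60,0],[0,0,0.24],70],[[252,70,0],[0,0,0.28],70],[[285,80,0],[0,0,0.32],70]])

```text
clock: 13.9
tcp_pos: [0.4844, -0.3013, 0.2764]
orientation: [-0.001, -0.609, 0.793, -0.001]
wrist_force: [0.8, -0.6, -0.1]
finger_gap: 0.0699
grip_force: 0.0
```

```bash
python3 - <<'E'
from h import *
s=telemetry.get_state();print(s["tcp_pos"],s["finger_gap"],s["joint_pos"],togo((.494,-.390,.25),2.845))
E
```

```text
[ 0.4843802  -0.30126408  0.27644402] 0.0699498530665333 [-6.96280455e-01  2.95359462e-01  1.31113824e-01  1.40462866e+00
 -1.57770916e-03 -2.00561586e+00] (array([ 83.2, -32.2,  26.7]), array([-0.001, -0.002,  0.035]))
```

Emit:
step_arm(moves=[[[28,-11,9],[0,0,0.01],70],[[56,-22,18],[0,0,0.02],70],[[80,-32,27],[0,0,0.03],70],[[80,-32,27],[0,0,0.03],70],[[80,-32,27],[0,0,0.03],70]])

```text
clock: 14.32
tcp_pos: [0.4949, -0.3856, 0.2476]
orientation: [-0.001, -0.597, 0.802, 0.001]
wrist_force: [0.1, -0.1, 0.7]
finger_gap: 0.0699
grip_force: 0.0
```

```bash
python3 - <<'E'
from h import *
print(tcp()[0])
P=imaging.camera_params("wrist"); im=imaging.read_camera("wrist"); np.save("w5.npy",P["pose"])
cv2.imwrite("pics/w5.png",cv2.cvtColor(im,cv2.COLOR_RGB2BGR))
uv=proj(P,[[.494,-.390,.046],[.511,-.332,.067]]); print(uv)
x,y=(uv.mean(0)-[120,90]).astype(int); x=max(0,min(x,320)); y=max(0,min(y,240)); print(x,y)
cv2.imwrite("pics/w5x.png",cv2.resize(cv2.imread("pics/w5.png")[y:y+180,x:x+240],(800,600),interpolation=cv2.INTER_CUBIC))
E
```

```text
[ 0.49492866 -0.3856121   0.24763556]
[[276.95654    177.7203812 ]
 [277.40409994 240.16087089]]
157 118
```

View pics/w5x.png

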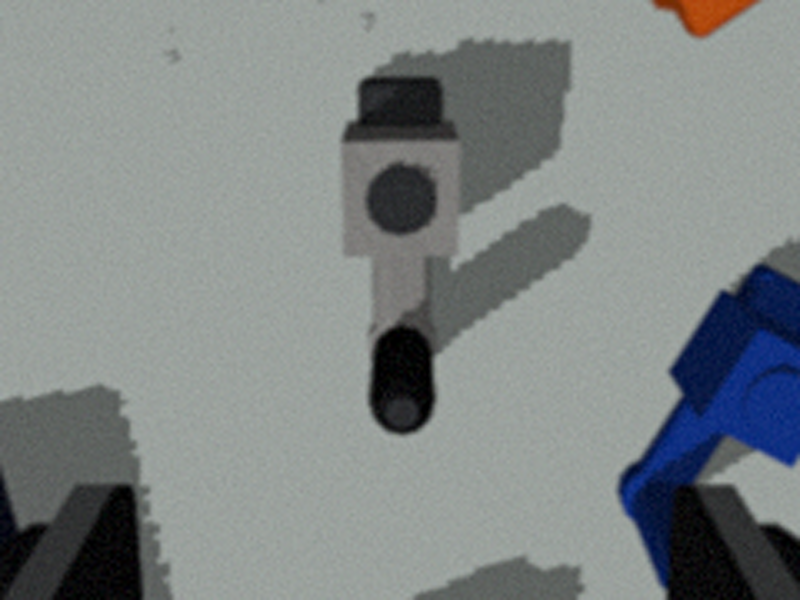

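The grey crank is confirmed: hub top face (343,142)–(461,142)–(457,256)–(346,256), with the handle top at (402,411). The blue decoy is at right and the orange one at top right, both clear of the hub.

```bash
python3 - <<'E'
from h import *
p=imaging.camera_params("wrist"); p["pose"]=np.load("w5.npy"); k=240/800
g=lambda x,y,z: at_z(p,(157+x*k,118+y*k),z)
c=[g(*u,.046)[:2] for u in ((343,142),(461,142),(457,256),(346,256))]
a,b,d,e=c; print([np.linalg.norm(i-j).round(4) for i,j in((a,b),(b,d),(d,e),(e,a))])
o=np.mean(c,0); h=g(402,411,.070)[:2]; v=(d+e-a-b)
print("hub",o,"handle",h,np.linalg.norm(h-o),"yaw edges",np.arctan2(*v[::-1]),"yaw handle",np.arctan2(*(h-o)[::-1]))
Y=np.arctan2(*v[::-1])*.5+.5*np.arctan2(*(h-o)[::-1])
t,r=tcp(); print("tool y yaw",np.arctan2(*r.as_matrix()[:2,1][::-1]), "want",Y+np.pi/2, togo((*o,.02),Y+np.pi/2))
E
```

```text
[np.float64(0.0358), np.float64(0.0357), np.float64(0.0347), np.float64(0.0357)]
hub [ 0.49351201 -0.38958953] handle [ 0.51082062 -0.33192437] 0.06020679575304639 yaw edges 1.2743903592000243 yaw handle 1.2791952610564263
tool y yaw 2.852034372075185 want 2.847589136923122 (array([  5.3,   0. , 228.4]), array([ 0.001, -0.   ,  0.004]))
```

Emit:
step_arm(moves=[[[2,0,30],[0,0,0],60],[[5,0,65],[0,0,0],60],[[5,0,100],[0,0,0],60],[[5,0,135],[0,0,0],60],[[5,0,160],[0,0,0],60],[[5,0,175],[0,0,0],60],[[5,0,175],[0,0,0],60],[[5,0,175],[0,0,0],60]], grip_force=90)

```text
clock: 15.03
tcp_pos: [0.4943, -0.3878, 0.0739]
orientation: [-0.0, -0.599, 0.801, 0.0]
wrist_force: [-0.2, 0.3, 1.0]
finger_gap: 0.0602
grip_force: 0.0
```

```bash
python3 - <<'E'
from h import *
print(tcp()[0],togo((.4935,-.3896,.012),2.8476))
E
```

```text
[ 0.49426709 -0.38775448  0.07385771] (array([ 2. ,  0.2, 61.9]), array([0.001, 0.   , 0.007]))
```

Emit:
step_arm(moves=[[[2,0,20],[0,0,0.005],60],[[2,0,40],[0,0,0.005],60],[[2,0,55],[0,0,0.005],60],[[2,0,62],[0,0,0.005],60],[[2,0,62],[0,0,0.005],60],[[2,0,62],[0,0,0.005],30],[[2,0,62],[0,0,0.005],30],[[2,0,62],[0,0,0.005],30]])

```text
clock: 15.7
tcp_pos: [0.4949, -0.3921, 0.0137]
orientation: [0.0, -0.596, 0.803, -0.002]
wrist_force: [-0.3, 1.5, 5.0]
finger_gap: 0.0346
grip_force: 91.1
```

Emit:
step_arm(moves=[[[0,0,0],[0,0,0],30],[[0,0,0],[0,0,0],30]])

```text
clock: 15.87
tcp_pos: [0.4949, -0.3921, 0.0136]
orientation: [0.0, -0.596, 0.803, -0.002]
wrist_force: [-0.1, 0.1, 7.6]
finger_gap: 0.0345
grip_force: 91.0
```

```bash
python3 - <<'E'
from h import *
t,r=tcp(); print(t,np.arctan2(*r.as_matrix()[:2,1][::-1]))
E
```

```text
[ 0.49488804 -0.39206858  0.01364618] 2.8480983992677764
```

The crank is gripped. I'll lift it and go beside the shaft so that the wrist camera looks straight down on the square end.

Emit:
step_arm(moves=[[[0,0,-10],[0,0,0],30],[[0,0,-35],[0,0,0],30],[[0,0,-70],[0,0,0],30],[[0,0,-105],[0,0,0],30],[[0,0,-140],[0,0,0],30],[[0,0,-165],[0,0,0],30],[[0,0,-180],[0,0,0],30],[[0,0,-186],[0,0,0],30]])

```text
clock: 16.53
tcp_pos: [0.4944, -0.3918, 0.2013]
orientation: [0.0, -0.596, 0.803, -0.003]
wrist_force: [1.1, -0.4, -3.0]
finger_gap: 0.0346
grip_force: 90.1
```

Emit:
step_arm(moves=[[[-30,-3,0],[0,0,-0.01],30],[[-68,-7,0],[0,0,-0.02],30],[[-106,-11,0],[0,0,-0.04],30],[[-144,-15,0],[0,0,-0.05],30],[[-182,-19,0],[0,0,-0.07],30],[[-220,-23,0],[0,0,-0.08],30],[[-258,-27,0],[0,0,-0.1],30],[[-294,-31,0],[0,0,-0.107],30]])

```text
clock: 17.2
tcp_pos: [0.6079, -0.1161, 0.1962]
orientation: [-0.001, -0.639, 0.77, 0.001]
wrist_force: [0.6, -0.7, -2.2]
finger_gap: 0.0347
grip_force: 90.0
```

Emit:
step_arm(moves=[[[-15,-2,0],[0,0,0],30],[[-24,-3,0],[0,0,0],30],[[-24,-3,0],[0,0,0],30],[[-24,-3,0],[0,0,0],30]])

```text
clock: 17.53
tcp_pos: [0.6152, -0.0959, 0.1967]
orientation: [-0.001, -0.638, 0.77, 0.0]
wrist_force: [0.3, 0.1, -3.6]
finger_gap: 0.0346
grip_force: 90.1
```

```bash
python3 - <<'E'
from h import *
t,r=tcp(); s=telemetry.get_state(); print(t,np.arctan2(*r.as_matrix()[:2,1][::-1]),s["finger_gap"],s["wrist_force"])
P=imaging.camera_params("wrist"); im=imaging.read_camera("wrist"); np.save("w6.npy",P["pose"])
b=cv2.cvtColor(im,cv2.COLOR_RGB2BGR); cv2.imwrite("pics/w6.png",b)
u=proj(P,[[.605,-.1757,.105]])[0]; print(u)
x,y=int(np.clip(u[0]-60,0,440)),int(np.clip(u[1]-60,0,300)); print(x,y)
c=np.zeros((600,800,3),np.uint8)
c[:,:600]=cv2.resize(b[y:y+120,x:x+120],(600,600),interpolation=cv2.INTER_CUBIC)
c[:150,600:]=cv2.resize(b,(200,150))
sc=cv2.cvtColor(imaging.read_camera("scene"),cv2.COLOR_RGB2BGR)
c[200:500,600:]=cv2.resize(sc[130:280,270:370],(200,300))
cv2.imwrite("pics/w6x.png",c)
E
```

```text
[ 0.61515975 -0.09590132  0.1966711 ] 2.9550127951084626 0.03461566635260685 [ 0.30092621  0.14347252 -3.58470635]
[269.83840078  97.52771331]
209 37
```

View pics/w6x.png

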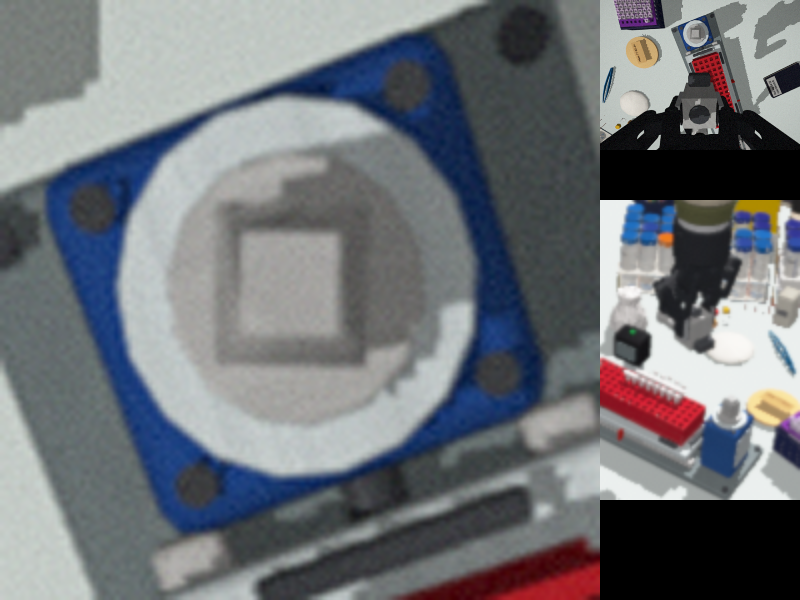

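The square's top face is at crop (243,232)–(336,230)–(340,332)–(241,337). It is aligned with the image to within a degree or so, and the shoulder disc centre is at about (298,287).

```bash
python3 - <<'E'
from h import *
p=imaging.camera_params("wrist"); p["pose"]=np.load("w6.npy")
g=lambda x,y,z: at_z(p,(209+x/5,37+y/5),z)[:2]
c=[g(*u,.133) for u in ((243,232),(336,230),(340,332),(241,337))]
a,b,d,e=c; print([np.linalg.norm(i-j).round(4) for i,j in((a,b),(b,d),(d,e),(e,a))])
print("top ctr",np.mean(c,0),"shoulder",g(298,287,.105), "yaws",[np.arctan2(*v[::-1])%(np.pi/2) for v in (b-a,d-e,e-a,d-b)])
f=[g(*u,.127) for u in ((217,208),(370,205),(368,360),(218,362))]; print("sq",np.mean(f,0),[np.arctan2(*v[::-1])%(np.pi/2) for v in (f[1]-f[0],f[2]-f[3],f[3]-f[0],f[2]-f[1])])
# hub in hand
t,r=tcp(); X=r.as_matrix()
hub=t+X[:,0]*-.002; hub[2]=t[2]-.0136+.046; u=proj(p,[hub])[0]; print("hub px",u)
im=cv2.cvtColor(cv2.imread("pics/w6.png"),cv2.COLOR_BGR2GRAY); x,y=u.astype(int)
print(im[y-36:y+37:4,x-40:x+41:4])
E
```

```text
[np.float64(0.0106), np.float64(0.011), np.float64(0.0115), np.float64(0.0113)]
top ctr [ 0.60576046 -0.17739143] shoulder [ 0.60541968 -0.17773843] yaws [np.float64(1.4041351090612029), np.float64(1.4318074622384676), np.float64(1.3446991166091125), np.float64(1.4238552472915944)]
sq [ 0.60554531 -0.17735961] [np.float64(1.4022946320047383), np.float64(1.3964954049347313), np.float64(1.367346953008818), np.float64(1.3741490240014946)]
hub px [277.31104629 318.82058921]
[[102  99 101 101 105  98 100 102 128 153 165 124 100  99  91  97  98  97
   96  99 101]
 [ 97  90 101 102 101 101  98  96 164 165 164 128  94 100  96  98  96  94
   97  97  96]
 [ 92  98  94  98 102 101  97 109 161 163 163 106 102  99 101  95  91  94
   97  96 103]
 [ 96  95  96  92  97 102 100  96  98  92  56  81  99  99  98  99  97  98
   99  98  96]
 [ 97  96  97  93  97 105  87  28  23  33  32  34  26  24  57  97  99  94
   98 100  98]
 [101  95  95  93  95  74  38  59  52  36  33  37  32  41  27  39  98 101
   99  93  95]
 [ 98  99  91  97  71  27  46  39  38  30  37  29  35  35  33  38  36 101
   94  95  94]
 [
[... 366 characters left out ...]
7  73  38  35  38  35  34  37  55  57  53  58  56  54  61  57
  105 162 159]
 [ 99  98  99 116  32  40  37  48  56  54  59  59  59  62  59  61  55 102
  132 165 163]
 [102  98 118 148  60  60  59  59  59  61  62  54  61  57  57  64  54 161
  164 163 162]
 [160 161 155 153 162  67  61  61  63  58  59  62  56  59  59  54 125 157
  161 163 166]
 [166 159 157 153 160 161  81  55  57  53  60  60  59  58  54 150 157 158
  157 163 163]
 [163 164 161 157 159 160 162 145 110  74  55  65  91 128 150 166 161 160
  157 161 163]
 [156 161 162 162 157 155 163 156 153 157 163 155 156 156 156 153 163 162
  163 156 159]
 [157 157 161 163 157 154 158 156 158 157 155 156 153 151 156 155 158 160
  165 156 158]]
```

Emit:
step_arm(moves=[[[25,-2,0],[0,0,-0.01],30],[[55,-4,0],[0,0,-0.01],30],[[80,-6,15],[0,0,-0.01],30],[[85,-6,33],[0,0,-0.01],30],[[85,-6,40],[0,0,-0.01],30],[[85,-6,40],[0,0,-0.01],30],[[85,-6,40],[0,0,-0.01],30]])

```text
clock: 18.22
tcp_pos: [0.6051, -0.1803, 0.1571]
orientation: [-0.0, -0.642, 0.767, 0.001]
wrist_force: [0.6, -0.7, -2.6]
finger_gap: 0.0351
grip_force: 90.3
```

```bash
python3 - <<'E'
from h import *
t,r=tcp(); print(t,togo((.6050,-.1802,.1186),1.393+np.pi/2))
E
```

```text
[ 0.60512561 -0.18025388  0.15707459] (array([-0. ,  0.1, 38.5]), array([0.001, 0.001, 0.   ]))
```

On target, so down onto the shaft in stages.

Emit:
step_arm(moves=[[[0,0,4],[0,0,0],30],[[0,0,8],[0,0,0],30],[[0,0,12],[0,0,0],30],[[0,0,16],[0,0,0],30],[[0,0,16],[0,0,0],30]])

```text
clock: 18.63
tcp_pos: [0.6055, -0.1794, 0.1403]
orientation: [-0.0, -0.642, 0.766, 0.001]
wrist_force: [0.2, 0.5, -3.1]
finger_gap: 0.0347
grip_force: 90.3
```

Emit:
step_arm(moves=[[[0,0,4],[0,0,0],30],[[0,0,8],[0,0,0],30],[[0,0,8],[0,0,0],30]])

```text
clock: 18.88
tcp_pos: [0.6056, -0.1796, 0.1323]
orientation: [-0.0, -0.642, 0.767, 0.001]
wrist_force: [0.1, 1.8, -4.5]
finger_gap: 0.0347
grip_force: 90.3
```

Emit:
step_arm(moves=[[[0,0,4],[0,0,0],30],[[0,0,8],[0,0,0],30],[[0,0,11],[0,0,0],30],[[0,0,11],[0,0,0],30]])

```text
clock: 19.22
tcp_pos: [0.6057, -0.1796, 0.1214]
orientation: [0.0, -0.642, 0.767, 0.001]
wrist_force: [1.7, 2.6, -5.3]
finger_gap: 0.0348
grip_force: 90.2
```

Emit:
step_arm(moves=[[[0,0,2],[0,0,0],30],[[0,0,3],[0,0,0],30],[[0,0,3],[0,0,0],30]])

```text
clock: 19.47
tcp_pos: [0.6059, -0.1797, 0.1191]
orientation: [0.0, -0.642, 0.767, 0.0]
wrist_force: [1.3, 4.0, -2.9]
finger_gap: 0.0348
grip_force: 90.3
```

Emit:
step_arm(moves=[[[0,0,1],[0,0,0],30],[[0,0,2],[0,0,0],30],[[0,0,2],[0,0,0],30]])

```text
clock: 19.72
tcp_pos: [0.606, -0.1797, 0.1187]
orientation: [0.0, -0.642, 0.767, -0.0]
wrist_force: [-1.6, 5.4, 4.5]
finger_gap: 0.035
grip_force: 91.3
```

The crank rests on the shoulder at the expected height (z 0.1187, with contact force). I'll release it and move over the handle.

Emit:
step_arm(moves=[[[0,0,-1],[0,0,0],40],[[0,0,-1],[0,0,0],50],[[0,0,-1],[0,0,0],55],[[0,0,-15],[0,0,0],55],[[0,0,-45],[0,0,0],55],[[0,0,-80],[0,0,0],50],[[-20,0,-95],[0,0,0],48],[[-40,0,-97],[0,0,0],48]], grip_force=60)

```text
clock: 20.38
tcp_pos: [0.6151, -0.1428, 0.2192]
orientation: [0.002, -0.641, 0.768, -0.004]
wrist_force: [0.6, 0.3, -0.2]
finger_gap: 0.0481
grip_force: 0.0
```

Emit:
step_arm(moves=[[[-20,0,0],[0,0,0],48],[[-23,0,0],[0,0,0],48],[[-23,0,0],[0,0,0],48]])

```text
clock: 20.63
tcp_pos: [0.6172, -0.1174, 0.2145]
orientation: [-0.0, -0.643, 0.766, -0.0]
wrist_force: [-0.7, 0.3, 0.6]
finger_gap: 0.0479
grip_force: 0.0
```

```bash
cat > red.py <<'E'
from h import *
def marks(p,b,c=None):
    hsv=cv2.cvtColor(b,cv2.COLOR_BGR2HSV)
    m=(((hsv[...,0]<10)|(hsv[...,0]>170))&(hsv[...,1]>110)&(hsv[...,2]>50)).astype(np.uint8)
    n,_,st,ce=cv2.connectedComponentsWithStats(m)
    yd=np.array([-np.sin(.152),np.cos(.152)]);xd=np.array([yd[1],-yd[0]])
    for i in range(1,n):
        P=at_z(p,ce[i],.014); d=P[:2]-np.array([.6055,-.1775])
        if st[i,4]>2 and -.08<d@xd<-.03 and 0<d@yd<.35: print(st[i].tolist(),(d@xd).round(4),(d@yd).round(4))
E
python3 - <<'E'
from red import *
p=imaging.camera_params("wrist"); p["pose"]=np.load("w4.npy"); marks(p,cv2.imread("pics/w4.png"))
p["pose"]=np.load("w1.npy"); b=imaging.read_camera("scene"); print(); marks(imaging.camera_params("scene"),cv2.imread("pics/scene0.png"))
print(); marks(imaging.camera_params("top"),cv2.imread("pics/top0.png"))
t,r=tcp(); print(t,togo((.6161,-.1185,.131),1.393+np.pi/2))
E
```

```text
[319, 192, 7, 6, 36] -0.054 0.149
[318, 242, 6, 4, 24] -0.0543 0.2168

[259, 239, 4, 3, 6] -0.0548 0.2174
[279, 244, 3, 6, 14] -0.044 0.1531

[291, 229, 2, 4, 6] -0.0458 0.1491
[269, 231, 2, 5, 6] -0.0504 0.22
[ 0.61698665 -0.11821085  0.21416303] (array([ 0.4,  0.8, 83.2]), array([-0.   , -0.001,  0.002]))
```

Emit:
step_arm(moves=[[[0,0,25],[0,0,0],48],[[0,0,50],[0,0,0],48],[[0,0,72],[0,0,0],48],[[0,0,83],[0,0,0],48],[[0,0,83],[0,0,0],48],[[0,0,83],[0,0,0],15],[[0,0,83],[0,0,0],15],[[0,0,83],[0,0,0],15]])

```text
clock: 21.35
tcp_pos: [0.618, -0.1188, 0.133]
orientation: [0.001, -0.642, 0.767, -0.001]
wrist_force: [-0.1, 0.3, -0.9]
finger_gap: 0.0198
grip_force: 58.5
```

Emit:
step_arm(moves=[[[0,0,0],[0,0,0],15],[[0,0,0],[0,0,0],15],[[0,0,0],[0,0,0],15]])

```text
clock: 21.6
tcp_pos: [0.6179, -0.1185, 0.1326]
orientation: [0.001, -0.642, 0.767, -0.001]
wrist_force: [0.5, -0.9, 3.5]
finger_gap: 0.0196
grip_force: 58.8
```

```bash
python3 - <<'E'
from h import *
t,r=tcp(); X=r.as_matrix(); print(t,np.hypot(*(t[:2]-[.6055,-.1775])),np.arctan2(t[1]+.1775,t[0]-.6055))
C=np.array([.6055,-.1775]); 
for k in range(1,25):
    th=1.393-k*np.pi/12; d=.06*np.array([np.cos(th)-np.cos(1.393),np.sin(th)-np.sin(1.393)])
    print(k,np.round(1000*np.array([d@X[:2,0],d@X[:2,1]])).astype(int),end="; ")
E
```

```text
[ 0.61785242 -0.1184784   0.13261298] 0.06030034436562926 1.3644876152331995
1 [  2 -16]; 2 [  8 -30]; 3 [ 18 -42]; 4 [ 30 -52]; 5 [ 45 -58]; 6 [ 60 -60]; 7 [ 76 -58]; 8 [ 90 -52]; 9 [102 -42]; 10 [112 -30]; 11 [118 -15]; 12 [120   0]; 13 [118  16]; 14 [112  30]; 15 [102  43]; 16 [90 52]; 17 [75 58]; 18 [60 60]; 19 [44 58]; 20 [30 52]; 21 [18 42]; 22 [ 8 30]; 23 [ 2 16]; 24 [0 0];
```

The handle is held at radius 60.3 mm. I'll wind the first third of a turn clockwise and check forces.

Emit:
step_arm(moves=[[[2,-16,0],[0,0,0],15],[[8,-30,0],[0,0,0],15],[[18,-42,0],[0,0,0],15],[[30,-52,0],[0,0,0],15],[[45,-58,0],[0,0,0],15],[[60,-60,0],[0,0,0],15],[[76,-58,0],[0,0,0],15],[[90,-52,0],[0,0,0],15]])

```text
clock: 22.27
tcp_pos: [0.6531, -0.2151, 0.1325]
orientation: [0.001, -0.642, 0.766, 0.0]
wrist_force: [-1.5, 5.5, 6.1]
finger_gap: 0.0195
grip_force: 59.4
```

```bash
python3 - <<'E'
from red import *
s=telemetry.get_state(); t,r=tcp(); print(t,np.hypot(*(t[:2]-[.6055,-.1775])),np.arctan2(t[1]+.1775,t[0]-.6055),s["wrist_force"],s["ft_torque"],s["joint_pos"])
b=cv2.cvtColor(imaging.read_camera("scene"),cv2.COLOR_RGB2BGR); cv2.imwrite("pics/s7.png",b); marks(imaging.camera_params("scene"),b)
E
```

```text
[ 0.65305215 -0.21509425  0.13246948] 0.06061794185142579 -0.6689767096500567 [-1.50110693  5.46934628  6.14819619] [1.3264961  0.56794099 0.02556159] [-0.43601615  0.57166678  0.20204902  1.20041244  0.00277915 -1.83151982]
[259, 239, 4, 3, 6] -0.0548 0.2174
[276, 244, 3, 5, 12] -0.0471 0.1611
```

Emit:
step_arm(moves=[[[12,10,0],[0,0,0],15],[[22,22,0],[0,0,0],15],[[28,37,0],[0,0,0],15],[[30,52,0],[0,0,0],15],[[28,68,0],[0,0,0],15],[[22,82,0],[0,0,0],15],[[12,95,0],[0,0,0],15],[[0,104,0],[0,0,0],15]])

```text
clock: 22.98
tcp_pos: [0.5503, -0.1983, 0.1327]
orientation: [0.001, -0.642, 0.767, -0.002]
wrist_force: [2.7, -0.2, 2.7]
finger_gap: 0.0197
grip_force: 59.1
```

Emit:
step_arm(moves=[[[-15,6,0],[0,0,0],15],[[-30,8,0],[0,0,0],15],[[-46,6,0],[0,0,0],15],[[-60,0,0],[0,0,0],15],[[-72,-10,0],[0,0,0],15],[[-82,-22,0],[0,0,0],15],[[-88,-36,0],[0,0,0],15],[[-90,-52,0],[0,0,0],15]])

```text
clock: 23.65
tcp_pos: [0.617, -0.1169, 0.1322]
orientation: [-0.001, -0.643, 0.766, -0.0]
wrist_force: [-5.3, -6.1, 6.1]
finger_gap: 0.0194
grip_force: 59.5
```

```bash
python3 - <<'E'
from red import *
s=telemetry.get_state(); t,r=tcp(); print(t,np.hypot(*(t[:2]-[.6055,-.1775])),np.arctan2(t[1]+.1775,t[0]-.6055),s["wrist_force"],r.as_rotvec())
b=cv2.cvtColor(imaging.read_camera("scene"),cv2.COLOR_RGB2BGR); marks(imaging.camera_params("scene"),b)
E
```

```text
[ 0.61700852 -0.11689656  0.132222  ] 0.061686493340638 1.3831320895548724 [-5.34013805 -6.14363342  6.05367529] [ 2.01726081e+00 -2.40580949e+00  1.21702410e-03]
[259, 239, 4, 3, 6] -0.0548 0.2174
[271, 241, 3, 5, 12] -0.0459 0.181
```

Emit:
step_arm(moves=[[[2,-16,0],[0,0,0],15],[[8,-30,0],[0,0,0],15],[[18,-42,0],[0,0,0],15],[[30,-52,0],[0,0,0],15],[[45,-58,0],[0,0,0],15],[[60,-60,0],[0,0,0],15],[[76,-58,0],[0,0,0],15],[[90,-52,0],[0,0,0],15]])

```text
clock: 24.37
tcp_pos: [0.6538, -0.2142, 0.1323]
orientation: [0.002, -0.643, 0.766, 0.0]
wrist_force: [-0.5, 3.9, 7.3]
finger_gap: 0.0195
grip_force: 59.9
```

Emit:
step_arm(moves=[[[12,10,0],[0,0,0],15],[[22,22,0],[0,0,0],15],[[28,37,0],[0,0,0],15],[[30,52,0],[0,0,0],15],[[28,68,0],[0,0,0],15],[[22,82,0],[0,0,0],15],[[12,95,0],[0,0,0],15],[[0,104,0],[0,0,0],15]])

```text
clock: 25.03
tcp_pos: [0.5501, -0.1978, 0.1325]
orientation: [0.0, -0.642, 0.767, -0.001]
wrist_force: [1.2, -2.1, 5.6]
finger_gap: 0.0193
grip_force: 59.6
```

Emit:
step_arm(moves=[[[-15,6,0],[0,0,0],15],[[-30,8,0],[0,0,0],15],[[-46,6,0],[0,0,0],15],[[-60,0,0],[0,0,0],15],[[-72,-10,0],[0,0,0],15],[[-82,-22,0],[0,0,0],15],[[-88,-36,0],[0,0,0],15],[[-90,-52,0],[0,0,0],15]])

```text
clock: 25.7
tcp_pos: [0.617, -0.1169, 0.1322]
orientation: [-0.001, -0.643, 0.766, -0.0]
wrist_force: [-4.8, -5.9, 6.4]
finger_gap: 0.0197
grip_force: 59.6
```

```bash
python3 - <<'E'
from red import *
s=telemetry.get_state(); t,r=tcp(); print(t,np.hypot(*(t[:2]-[.6055,-.1775])),np.arctan2(t[1]+.1775,t[0]-.6055),s["wrist_force"])
for n in ("scene","top"):
    b=cv2.cvtColor(imaging.read_camera(n),cv2.COLOR_RGB2BGR); cv2.imwrite(f"pics/{n}8.png",b); marks(imaging.camera_params(n),b)
E
```

```text
[ 0.61704617 -0.11689495  0.13218759] 0.06169510850355063 1.3825374523806235 [-4.78627814 -5.87715796  6.43922995]
[259, 237, 7, 5, 20] -0.0487 0.2135
```

Two turns are done. By the estimates about 9–10 mm is left, so I'll wind a further 105°.

Emit:
step_arm(moves=[[[2,-16,0],[0,0,0],15],[[8,-30,0],[0,0,0],15],[[18,-42,0],[0,0,0],15],[[30,-52,0],[0,0,0],15],[[45,-58,0],[0,0,0],15],[[60,-60,0],[0,0,0],15],[[76,-58,0],[0,0,0],15],[[76,-58,0],[0,0,0],15]])

```text
clock: 26.47
tcp_pos: [0.6605, -0.2036, 0.1323]
orientation: [0.0, -0.642, 0.767, 0.0]
wrist_force: [-2.2, 0.2, 7.4]
finger_gap: 0.0192
grip_force: 60.2
```

Emit:
step_arm(moves=[[[0,0,0],[0,0,0],22],[[0,0,0],[0,0,0],32],[[0,0,0],[0,0,0],40],[[0,0,-20],[0,0,0],40],[[0,0,-55],[0,0,0],40],[[0,0,-90],[0,0,0],40],[[-30,0,-115],[0,0,0],20],[[-65,0,-130],[0,0,0],0]])

```text
clock: 27.13
tcp_pos: [0.6729, -0.1403, 0.2646]
orientation: [0.001, -0.641, 0.768, -0.002]
wrist_force: [0.6, -0.1, 0.3]
finger_gap: 0.0169
grip_force: 0.0
```

```bash
python3 - <<'E'
from red import *
s=telemetry.get_state(); t,r=tcp(); print(t,s["wrist_force"])
for n in ("scene","top","wrist"):
    p=imaging.camera_params(n); b=cv2.cvtColor(imaging.read_camera(n),cv2.COLOR_RGB2BGR); cv2.imwrite(f"pics/{n}9.png",b); print(n); marks(p,b)
# place TCP so that the camera looks on the mark: camera 75 mm tool +x of TCP
print(togo((.545,.10,.26),2.963))
E
```

```text
[ 0.67294576 -0.14027935  0.26456901] [ 0.59291421 -0.10769847  0.28850665]
scene
[259, 236, 4, 6, 15] -0.0485 0.2209
top
wrist
[419, 273, 9, 11, 59] -0.0563 0.2206
(array([-210.5,  167. ,    2.6]), array([-0.003,  0.   ,  0.006]))
```

Emit:
step_arm(moves=[[[-35,28,0],[0,0,0],0],[[-70,56,0],[0,0,0],0],[[-105,84,0],[0,0,0],0],[[-140,112,0],[0,0,0],0],[[-175,140,0],[0,0,0],0],[[-210,167,5],[0,0,0],0],[[-210,167,10],[0,0,0],0],[[-210,167,10],[0,0,0],0]])

```text
clock: 27.95
tcp_pos: [0.5412, 0.1002, 0.2495]
orientation: [-0.001, -0.644, 0.765, 0.002]
wrist_force: [-0.6, -0.4, 0.3]
finger_gap: 0.0001
grip_force: 0.0
```

```bash
python3 - <<'E'
from red import *
print(tcp()[0])
p=imaging.camera_params("wrist"); b=cv2.cvtColor(imaging.read_camera("wrist"),cv2.COLOR_RGB2BGR); np.save("w10.npy",p["pose"]); cv2.imwrite("pics/w10.png",b); marks(p,b)
hsv=cv2.cvtColor(b,cv2.COLOR_BGR2HSV)
m=(((hsv[...,0]<10)|(hsv[...,0]>170))&(hsv[...,1]>110)&(hsv[...,2]>50))
u=proj(p,[[.518,.029,.014]])[0].astype(int); print(u)
x,y=u
for row in m[y-22:y+23,x-22:x+23]: print("".join("#" if v else "." for v in row))
e=[proj(p,[[.518-.151*d,.029+.988*d,.014]])[0].round(1).tolist() for d in (-.01,.01)]; print("y dir",e)
E
```

```text
[0.54116181 0.10024622 0.24946602]
[279, 102, 11, 8, 67] -0.0526 0.2154
[286 106]
.............................................
.............................................
.............................................
.............................................
.............................................
.............................................
.............................................
.............................................
.............................................
.............................................
.............................................
.............................................
.............................................
.............................................
.............................................
.............................................
.............................................
.............................................
...................#####.....................
................#########....................
...............##########....................
...............##########....................
......
[... 389 characters left out ...]
..................
.............................................
.............................................
#............................................
#............................................
#............................................
##...........................................
##...........................................
##...........................................
###..........................................
###..........................................
###..........................................
####.........................................
..##.........................................
#.##.........................................
y dir [[283.5, 97.0], [289.4, 115.7]]
```

In the close view the red pointer and mark merge into one line lying straight across the travel, aligned within about 2 mm. The arm is clear of everything, so I hand in.

```bash
python3 -c "
from workcell import env
print(env.hand_in())"
```

```text
the job is handed in; nothing more can be done
None
```

I handed the job in at about 28 s, and no verdict came back: the rack is in the nest and clamped, and the crank is on the shaft, wound until pointer and mark line up within about 2 mm; I did not re-check the rack, clamp or crank seating by camera after winding.

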